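# Zero the spectrophotometer on the blank and print the record

## Robot

A 6-joint arm with a two-finger parallel gripper is mounted at the origin on the work surface. World frame = base frame: x ahead of the robot, y to its left, z up, the work surface at z = 0. Lengths are in m, angles in degrees, forces in N, time in s.
With the tool pointing down it reaches from about 0.25 to 0.725 m from the base axis. Payload 9.7 kg.
Tool frame: the origin (TCP) lies midway between the tips of the shut fingers; the grasp point (between the pads) lies 19 mm behind it; y points along the fingers, x is the direction in which the jaws open and shut, and the axes are right-handed (so a half turn about y gives the same grasp; the last joint's range is limited). The gripper opens to 85 mm and grips with 20 to 120 N. Pads are 22 mm wide; open, the fingers measure 114 mm over their backs; the gripper's body (76 mm by 85 mm) begins 54 mm behind the grasp point. The pads swing forward as they close: fully open they stand 13 mm farther back than shut.
Start: joints at [66.52, 4.979, 10.078, 95.1, 0, 90], TCP at [0.219, 0.504, 0.231] pointing down, gripper open.
Joint ranges: [-179.16, 179.16], [-48.56, 103.87], [-65.8, 70.77], [-126.05, 130.52], [-82.76, 87.17], [-180, 180]. Speed limits (degrees/s): [127.2, 127.2, 147.25, 180, 180, 180].

## Interface

Orientations are given as [roll, pitch, yaw] about the fixed x, y, z axes, in that order (R = Rz(yaw) Ry(pitch) Rx(roll)).
In Python, from workcell import get_obs, camera, job_done gives the robot as it stands.
- The arm moves only by the tool play_rows, never from a script. Its argument "moves" is a list of rows, each a list of 3 entries, a list of its own where there are three numbers: the turn, a rotation vector about the tool's x, y, z in degrees, then the shift along the tool's x, y, z in m, then the opening in per cent of the stroke, from 0 (shut) to 100 (fully open). A call has exactly 5 rows; each row is the pose to reach, as a shift and turn from the pose commanded when the call began, along the tool's axes at that moment; what a row does not reach only later rows make up. A row lasts 1/10 s, in which the tool goes at most 50 mm and 8.59 degrees, less where a joint would pass 70% of its speed; a pose out of reach is approached as far as the arm can. A call with a gripper value outside its range is refused whole. The fingers move at their own pace and stop on an object; "grip_force" is the grip in N (left out, the last holds). Time passes only in rows, so rows that repeat a pose let the fingers close, or fill a call up. It gives the time, the measured TCP pose, the force and the opening at its end, in the units of the state.
- get_obs(): the state, without advancing time (a new reading comes with each control period).
- camera(name): name is "scene" or "top" or "wrist"; returns a dict with "img" (420x560x3 uint8, red, green, blue), "fov_y" (degrees; the focal length in pixels is half the picture's height over the tangent of half this angle, whatever the lens; pixels are square), "cx", "cy" (the principal point, pixels), "world_from_camera" (4x4, takes a point from camera to world coordinates). Camera axes: x right, y up, looking along -z (the intrinsics and any distortion apply to the point x, -y, -z); pixel columns grow to the right and rows downward; lengths in m; the calibration is good to about 2 mm. A picture is of the moment at which its call begins. There is no depth.
- job_done(): hands the job in, once; it reports no verdict.
The state is a dict: "time": time; "q": joint angles; "qd": joint speeds; "joint_efforts": joint torques, N m; "ee_pos": TCP position; "tcp_rot": TCP orientation; "wrist_force": force on the tool from outside, world axes, zero at the start; "torque": the same for the moment, N m; "opening": finger opening in m.
Only numpy, scipy, OpenCV 4.12 (cv2) and the standard library are available. Lean on these libraries where they do the work, as an engineer would, in place of code of your own. Each camera call takes 0.05 s, during which the arm holds its last target.

## Task

The blank is in the spectrophotometer's sample well: push the raised dark lid fully shut without slamming it, then press the blue zero key all the way and let it come back up, then press the green print key all the way and let it come back up, keeping the lid shut. Press no other key, press no key while the lid is up, do not lean hard on the instrument, do not lift the lid further open, and leave the glassware and boxes around it where they stand; nothing is to be picked up.

Things in the scene. Friction and masses are not known exactly. Their poses are not given: they have to be found in the camera images.
- spectro: Spectrophotometer: pale grey, fixed, 300 deep (x), 340 wide (y), flat deck 130 high. Origin: centre of underside; x to its rear, y to its left seen from the robot, z up. Wine-red front panel rises rearwards at 20.6 degrees, 85 high at x = -150 to 130 high at x = -30, with five keys in a row and a display above the left ones; lid on the right of the deck.
- lid (a joint): Sample lid: dark grey plate 130 long, 116 wide, 16 thick, hinged along its rear edge, right of the deck. Rad: 0 fully shut (flat on the deck), growing as the front edge rises; starts at 0.62 to 0.85. A friction hinge (0.18 N m) keeps it where left; 1 to 2 N at the front edge pushes it down, no spring-back, no latch.
- lid_front (a point): Point on the lid's upper (outer) face, on its centre line, 15 mm from the front edge; moves with the lid. Its z axis is the outward normal of the upper face. In the lid's frame it lies 115 mm ahead of and 16 mm above the hinge axis.
- lid_hinge (a point): Middle of the lid's hinge axis, fixed on the instrument at deck height (130); axes as the instrument's; the hinge axis runs along y. The lid when shut reaches 130 mm from here towards the front (-x).
- key_down (a joint): Pale key with a down arrow (wavelength down), first from the left as seen from the robot; not to be pressed. Square cap 20 x 20 mm, standing 7 mm proud of the panel, keys 38 mm apart between centres. Value in m: 0 released, 0.004 fully pressed, along the panel's normal. Spring return; 1.5 N starts it, about 5 N presses it fully.
- key_down_top (a point): Centre of the top face of that key (first from left); moves with it. z axis is the outward normal of the key, tilted 20.6 degrees from vertical towards the instrument's front; y axis along the row.
- key_up (a joint): Pale key with an up arrow (wavelength up), second from the left; not to be pressed. Square cap 20 x 20 mm, standing 7 mm proud of the panel, keys 38 mm apart between centres. Value in m: 0 released, 0.004 fully pressed, along the panel's normal. Spring return; 1.5 N starts it, about 5 N presses it fully.
- key_up_top (a point): Centre of the top face of that key (second from left); moves with it. z axis is the outward normal of the key, tilted 20.6 degrees from vertical towards the instrument's front; y axis along the row.
- key_mode (a joint): Plain pale key (mode), middle of the row; not to be pressed. Square cap 20 x 20 mm, standing 7 mm proud of the panel, keys 38 mm apart between centres. Value in m: 0 released, 0.004 fully pressed, along the panel's normal. Spring return; 1.5 N starts it, about 5 N presses it fully.
- key_mode_top (a point): Centre of the top face of that key (middle); moves with it. z axis is the outward normal of the key, tilted 20.6 degrees from vertical towards the instrument's front; y axis along the row.
- key_zero (a joint): BLUE key (zero), fourth from the left. Square cap 20 x 20 mm, standing 7 mm proud of the panel, keys 38 mm apart between centres. Value in m: 0 released, 0.004 fully pressed, along the panel's normal. Spring return; 1.5 N starts it, about 5 N presses it fully.
- key_zero_top (a point): Centre of the top face of that key (blue); moves with it. z axis is the outward normal of the key, tilted 20.6 degrees from vertical towards the instrument's front; y axis along the row.
- key_print (a joint): GREEN key (print), fifth from the left, at the right-hand end. Square cap 20 x 20 mm, standing 7 mm proud of the panel, keys 38 mm apart between centres. Value in m: 0 released, 0.004 fully pressed, along the panel's normal. Spring return; 1.5 N starts it, about 5 N presses it fully.
- key_print_top (a point): Centre of the top face of that key (green); moves with it. z axis is the outward normal of the key, tilted 20.6 degrees from vertical towards the instrument's front; y axis along the row.
- deck_vial: Small amber vial with aluminium cap, 22 mm diameter, 50 high, standing on the left of the instrument's deck. Loose; origin at the centre of its underside, z up. Leave alone.
- front_vial: Small clear vial with blue cap, 22 mm diameter, 50 high, on the bench in front of the instrument. Loose; origin at the centre of its underside, z up. Leave alone.
- beaker: Glass beaker, 68 mm diameter, 85 high, on the bench to the left of the instrument. Loose; origin at the centre of its underside, z up. Leave alone.
- cell_box: Closed cuvette box, dark with a pale top, 110 x 65 x 44, on the bench to the right of the instrument. Loose; origin at the centre of its underside, z up. Leave alone.
- bottle: Amber glass bottle with blue cap, 66 mm diameter, 150 high, on the bench to one side, nearer the robot. Loose; origin at the centre of its underside, z up. Leave alone.
- tip_rack: Blue rack of yellow pipette tips, 80 x 115 x 62, on the bench to one side, nearer the robot. Loose; origin at the centre of its underside, z up. Leave alone.

How it is judged:
By the outcome, as a careful person would: the job done as asked, in the order asked, and still so for the second after the job is handed in, with the robot touching nothing.
It also fails if it takes over 45 s, if anything falls off the work surface, if the arm or the gripper's body presses on something with over 40 N, if the wrist force passes 120 N, or if a joint passes its speed limit or range.

## Working session

There is one attempt and no reset: what is moved stays moved. The work goes in short steps, Python scripts to look and compute and a tool call to move; the robot and the scene stay as the last step left them, time stands still between calls to the robot, and variables do not carry over. Pictures are saved under pics/ and viewed, and the job is handed in when it is done.

Besides the shell and the picture viewer there is one more tool, called after "Request:" as name(argument=value, ...) on one line, values as JSON. play_rows: Moves the arm, as the interface text tells. Its arguments: {"type":"object","properties":{"moves":{"type":"array"},"grip_force":{"type":"number"}},"required":["moves"]}

```bash
mkdir -p pics; ls; python3 - <<'E'
from workcell import get_obs, camera
import cv2,numpy as np,json
o=get_obs();print({k:np.round(v,4).tolist() for k,v in o.items()})
for n in("scene","top","wrist"):
    c=camera(n);cv2.imwrite(f"pics/{n}0.png",c["img"][:,:,::-1])
    print(n,{k:(np.round(v,4).tolist()) for k,v in c.items() if k!="img"})
    np.savez(f"{n}0.npz",**c)
E
```

```text
pics
{'time': 0.0, 'q': [66.5214, 5.0112, 10.037, 95.1002, 0.0008, 89.9998], 'qd': [0.0447, 0.0046, -0.0313, -0.0049, -0.0665, -0.0283], 'joint_efforts': [0.0011, -52.0376, 46.4814, 0.0157, 0.0001, -0.0], 'ee_pos': [0.219, 0.5043, 0.2306], 'tcp_rot': [-89.9992, 0.0744, 66.5217], 'wrist_force': [0.0271, -0.032, 0.2879], 'torque': [-0.0132, -0.012, 0.0303], 'opening': 0.0855}
scene {'fov_y': 45.7211, 'cx': 280.9798, 'cy': 210.7163, 'world_from_camera': [[0.6464, -0.6084, 0.4604, 1.0987], [0.763, 0.5106, -0.3964, -0.4812], [0.0061, 0.6075, 0.7943, 1.1215], [0.0, 0.0, 0.0, 1.0]]}
top {'fov_y': 43.9452, 'cx': 285.9369, 'cy': 212.2063, 'world_from_camera': [[-0.0112, 0.9872, -0.1593, 0.3237], [-0.9996, -0.0153, -0.0243, -0.0013], [-0.0264, 0.159, 0.9869, 1.442], [0.0, 0.0, 0.0, 1.0]]}
wrist {'fov_y': 59.308, 'cx': 277.5722, 'cy': 209.4878, 'world_from_camera': [[0.3982, -0.8768, -0.2695, 0.151], [0.9173, 0.3802, 0.1182, 0.5344], [-0.0012, -0.2942, 0.9557, 0.3742], [0.0, 0.0, 0.0, 1.0]]}
```

View pics/scene0.png

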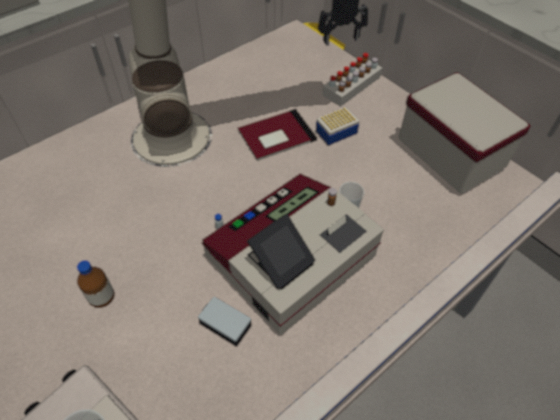

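View pics/top0.png

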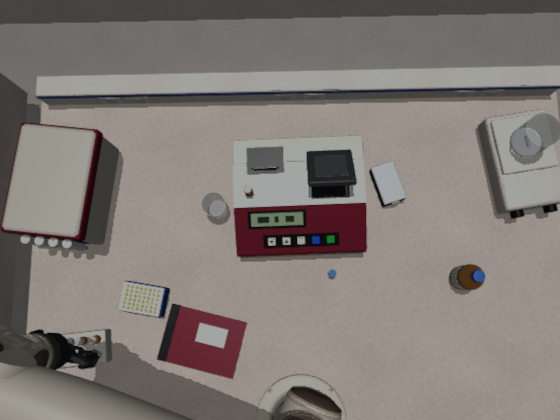

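View pics/wrist0.png

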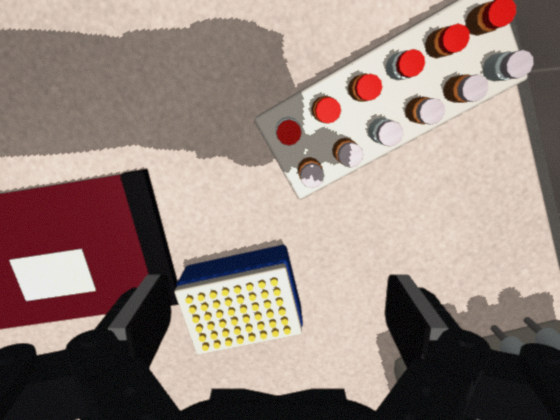

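```bash
python3 - <<'E'
import cv2
a=cv2.imread("pics/top0.png")[120:290,220:420];cv2.imwrite("pics/topz.png",cv2.resize(a,None,fx=4,fy=4,interpolation=cv2.INTER_CUBIC)[:600,:800] if 0 else cv2.resize(a,(700,595),interpolation=cv2.INTER_CUBIC))
a=cv2.imread("pics/scene0.png")[165:325,195:395];cv2.imwrite("pics/scenez.png",cv2.resize(a,(750,600),interpolation=cv2.INTER_CUBIC))
E
```

```text
(no output)
```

View pics/topz.png

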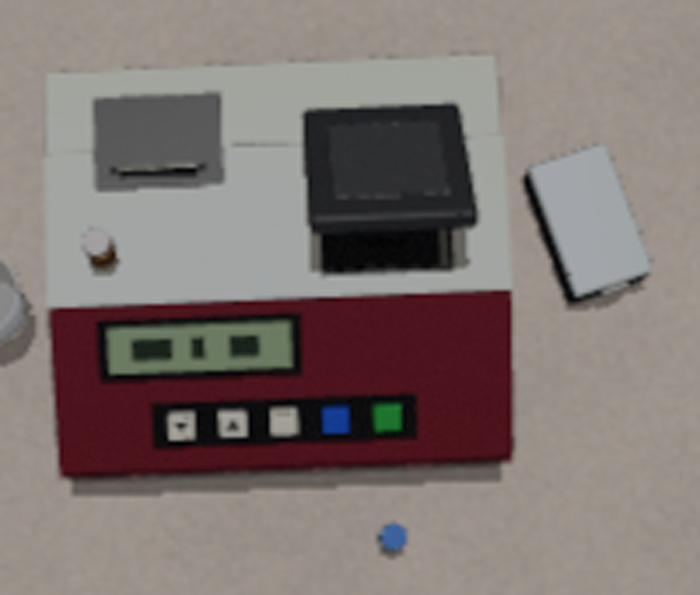

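View pics/scenez.png

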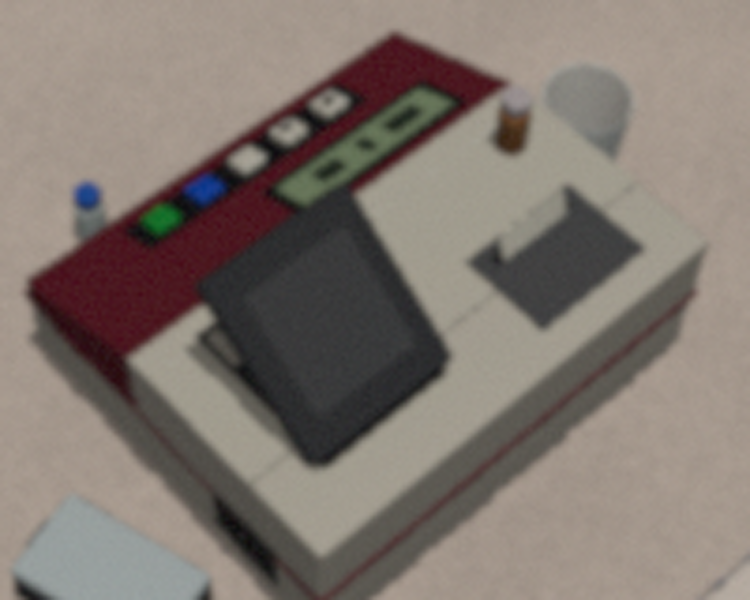

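```bash
cat > fit.py <<'E'
import numpy as np
from scipy.optimize import least_squares
C={n:dict(np.load(f"{n}0.npz")) for n in("top","scene")}
def proj(n,P,k=0):
    c=C[n];T=np.linalg.inv(c["world_from_camera"]);p=P@T[:3,:3].T+T[:3,3]
    f=210/np.tan(np.radians(c["fov_y"]/2));x=p[:,0]/-p[:,2];y=-p[:,1]/-p[:,2]
    r=1+k*(x*x+y*y);return np.c_[c["cx"]+f*x*r,c["cy"]+f*y*r]
box=[(.15,.17,.13),(.15,-.17,.13),(-.03,.17,.13),(-.03,-.17,.13),(-.15,.17,.085),(-.15,-.17,.085)]
bt=[(48,73),(497,55),(50,307),(510,291),(63,475),(511,459)]
bs=[(706,243),(322,557),(510,83),(127,357),(395,35),(32,285)]
kt=[(182,425),(233,423),(285,421),(336,419),(388,417)]
ks=[(330,102),(290,131),(248,160),(205,190),(160,220)]
lid=[(0,.058),(0,-.058),(.13,-.058),(.13,.058)]
lt=[(306,110),(457,104),(475,213),(310,219)]
ls=[(446,353),(318,450),(202,286),(348,193)]
ft=lambda a:(np.array(a)+.5)/3.5-.5+[220,120]
fs=lambda a:(np.array(a)+.5)/3.75-.5+[195,165]
t=np.radians(20.6)
def world(p,P):
    c,s=np.cos(p[2]),np.sin(p[2]);P=np.array(P,float)
    return P@np.array([[c,-s,0],[s,c,0],[0,0,1]]).T+[p[0],p[1],0]
def keysI(p):
    s=p[3];return [(-.15+s*np.cos(t)-.007*np.sin(t),p[4]-.038*i,.085+s*np.sin(t)+.007*np.cos(t)) for i in range(5)]
def lidI(p,L):
    a=p[7];return [(p[5]-l*np.cos(a)+h*np.sin(a),p[6]+y,.13+l*np.sin(a)+h*np.cos(a)) for l,y,h in L]
def res(p):
    r=[]
    for I,t_,s_ in((box,bt,bs),(keysI(p),kt,ks),(lidI(p,[(l,y,.016) for l,y in lid]),lt,ls)):
        W=world(p,I); r+=[proj("top",W,p[8])-ft(t_),proj("scene",W,p[9])-fs(s_)]
    return np.vstack(r)
p0=np.array([.5,0,0,.04,.05,.1,-.08,.7,0,0])
def fit(dist=True):
    def f(p):
        q=p.copy()
        if not dist:q[8:]=0
        return np.r_[res(q).ravel(),0 if dist else p[8],0]
    return least_squares(f,p0,loss="soft_l1")
if __name__=="__main__":
    for d in(False,True):
        s=fit(d);p=s.x;print(np.round(p,4),s.cost);print(np.round(res(p if d else np.r_[p[:8],0,0]),1).tolist())
        print("keys",np.round(world(p,keysI(p)),4).tolist());print("hinge",world(p,[(p[5],p[6],.13)]),"front",world(p,lidI(p,[(.115,0,.016)])),np.degrees(p[2]))
    np.save("p.npy",p)
E
python3 fit.py
```

```text
[ 0.5833 -0.0036  0.0245  0.0384  0.0759  0.0979 -0.0789  0.688   0.
  0.    ] 20.191062782853606
[[-1.3, -0.4], [0.5, -0.8], [-0.5, 0.4], [0.9, -0.3], [-1.1, 0.5], [1.3, 0.2], [1.3, -0.3], [-0.5, 0.9], [1.1, -0.0], [0.1, 0.9], [-0.3, -1.5], [-2.7, -1.1], [0.0, -0.1], [0.1, -0.1], [0.0, -0.1], [0.2, -0.1], [0.1, -0.1], [-0.1, 0.2], [-0.2, -0.1], [-0.1, -0.2], [-0.0, -0.5], [0.3, -0.5], [-1.4, 0.1], [0.5, -0.0], [1.1, -0.1], [-0.4, 0.2], [2.8, 0.9], [-0.8, 4.7], [-0.4, -0.8], [0.3, -4.2]]
keys [[0.4649, 0.0694, 0.1051], [0.4658, 0.0314, 0.1051], [0.4668, -0.0065, 0.1051], [0.4677, -0.0445, 0.1051], [0.4686, -0.0825, 0.1051]]
hinge [[ 0.68311323 -0.08002205  0.13      ]] front [[ 0.6044595  -0.08195263  0.21538655]] 1.4060613018647488
[ 0.5845 -0.0044  0.024   0.0369  0.0767  0.098  -0.0788  0.6812 -0.4043
 -0.4501] 14.667358539211707
[[-0.3, -0.0], [-0.5, 0.2], [0.1, -0.1], [0.5, -0.6], [-0.5, -0.2], [0.6, -0.7], [-0.7, -0.2], [-0.5, -0.5], [0.9, 0.6], [0.6, 0.9], [-0.2, -1.0], [-1.7, -1.1], [0.1, -0.1], [0.2, -0.1], [-0.0, -0.1], [0.1, -0.1], [-0.1, -0.1], [-0.1, 0.3], [-0.3, 0.0], [-0.2, -0.1], [-0.0, -0.4], [0.4, -0.5], [-1.2, 0.1], [0.1, 0.3], [0.7, 0.0], [-0.1, 0.0], [2.7, 1.1], [-0.7, 4.4], [-0.5, -0.4], [0.2, -3.7]]
keys [[0.4648, 0.0694, 0.1045], [0.4657, 0.0314, 0.1045], [0.4666, -0.0066, 0.1045], [0.4675, -0.0446, 0.1045], [0.4684, -0.0826, 0.1045]]
hinge [[ 0.68437236 -0.08088174  0.13      ]] front [[ 0.60513549 -0.08278365  0.21484634]] 1.3749981393048454
```

```bash
cat > rel.py <<'E'
import sys,numpy as np
from scipy.spatial.transform import Rotation as R
from workcell import get_obs
o=get_obs();p=np.array(o["ee_pos"]);r=R.from_euler("xyz",o["tcp_rot"],degrees=True)
print("t",round(o["time"],2),"pos",np.round(p,4),"rot",np.round(o["tcp_rot"],2),"F",np.round(o["wrist_force"],2),"q",np.round(o["q"],1),"open",round(o["opening"],4))
# args: x y z yaw tilt
x,y,z,yaw,tilt=map(float,sys.argv[1:6])
tr=R.from_euler("z",yaw,degrees=True)*R.from_euler("y",-tilt,degrees=True)*R.from_euler("x",-90,degrees=True)
print("turn",np.round((r.inv()*tr).as_rotvec(degrees=True),2),"shift",np.round(r.inv().apply(np.array([x,y,z])-p),4), "pointdir",tr.apply([0,1,0]))
E
python3 rel.py .59 -.082 .32 1.4 0; python3 rel.py .59 -.082 .32 1.4 20.6|tail -1
python3 - <<'E'
import numpy as np,cv2
import fit
p=np.load("p.npy")
c=fit.C["top"];f=210/np.tan(np.radians(c["fov_y"]/2));M=c["world_from_camera"]
for n,(u,v),z in(("fvial",(220+393/3.5,120+538/3.5),.05),("bottle",(478,277),.15)):
    d=M[:3,:3]@np.array([(u-c["cx"])/f,-(v-c["cy"])/f,-1]);o=M[:3,3];print(n,o+d*(z-o[2])/d[2])
E
```

```text
t 0.15 pos [0.2191 0.5043 0.2307] rot [-9.000e+01  6.000e-02  6.652e+01] F [0.34 0.67 0.11] q [66.5  5.  10.  95.1  0.  90. ] open 0.0849
turn [ 3.000e-02  6.512e+01 -5.000e-02] shift [-0.3901 -0.0889 -0.5738] pointdir [-5.20417043e-18  1.11022302e-16 -1.00000000e+00]
turn [-11.67  64.39 -18.38] shift [-0.3901 -0.0889 -0.5738] pointdir [ 0.35173662  0.00859626 -0.93605954]
fvial [ 0.38124996 -0.08807823  0.05      ]
bottle [ 0.36476365 -0.43673707  0.15      ]
```

Request:
play_rows(moves=[[[0,0,0],[0,-0.04,0],0],[[0,0,0],[0,-0.08,0],0],[[0,0,0],[0,-0.1,0],0],[[0,8,0],[0,-0.1,0],0],[[0,16,0],[0,-0.1,0],0]], grip_force=20)

```text
time: 0.65
ee_pos: [0.2193, 0.5047, 0.3319]
tcp_rot: [-90.0, -0.1, 50.2]
wrist_force: [0.0, -0.6, -0.2]
opening: 0.0121
```

```bash
python3 rel.py .59 -.082 .32 1.4 0
```

```text
t 0.65 pos [0.2193 0.5047 0.3319] rot [-8.998e+01 -5.000e-02  5.021e+01] F [ 0.01 -0.55 -0.21] q [ 66.5   8.8  25.8 106.9  -0.  106.3] open 0.0121
turn [-4.000e-02  4.881e+01  4.000e-02] shift [-0.2136  0.0115 -0.6604] pointdir [-5.20417043e-18  1.11022302e-16 -1.00000000e+00]
```

Request:
play_rows(moves=[[[0,6,0],[-0.014,0,-0.043],0],[[0,12,0],[-0.028,0,-0.086],0],[[0,18,0],[-0.042,0,-0.129],0],[[0,24,0],[-0.056,0,-0.172],0],[[0,30,0],[-0.07,0,-0.215],0]])

```text
time: 1.15
ee_pos: [0.3411, 0.3121, 0.3311]
tcp_rot: [-90.0, 0.0, 20.3]
wrist_force: [0.4, -0.7, 0.5]
opening: -0.0001
```

```bash
python3 rel.py .58 -.082 .32 1.4 0
```

```text
t 1.15 pos [0.3411 0.3121 0.3311] rot [-90.    0.   20.3] F [ 0.38 -0.66  0.5 ] q [ 42.5  -3.4  13.  106.4  -0.  112.2] open -0.0001
turn [ 0.  18.9 -0. ] shift [ 0.0874  0.0111 -0.4525] pointdir [-5.20417043e-18  1.11022302e-16 -1.00000000e+00]
```

Request:
play_rows(moves=[[[0,4,0],[0.008,0,-0.043],0],[[0,8,0],[0.016,0,-0.086],0],[[0,12,0],[0.025,0,-0.129],0],[[0,16,0],[0.034,0,-0.172],0],[[0,18.9,0],[0.042,0,-0.215],0]])

```text
time: 1.65
ee_pos: [0.4559, 0.1254, 0.3312]
tcp_rot: [-90.0, -0.0, 1.5]
wrist_force: [0.3, 1.5, 0.2]
opening: -0.0001
```

```bash
python3 rel.py .6 -.082 .3 1.4 0
```

```text
t 1.65 pos [0.4559 0.1254 0.3312] rot [-90.    -0.     1.46] F [0.33 1.52 0.15] q [ 15.4  -2.   14.3 106.3   0.  103.9] open -0.0001
turn [-0.    0.06  0.  ] shift [ 0.1387  0.0312 -0.211 ] pointdir [-5.20417043e-18  1.11022302e-16 -1.00000000e+00]
```

Request:
play_rows(moves=[[[0,0,0],[0.03,0,-0.045],0],[[0,0,0],[0.06,0,-0.09],0],[[0,0,0],[0.09,0.01,-0.135],0],[[0,0,0],[0.12,0.02,-0.18],0],[[0,0,0],[0.1387,0.031,-0.211],0]])

```text
time: 2.15
ee_pos: [0.5978, -0.0772, 0.3015]
tcp_rot: [-90.0, -0.0, 1.6]
wrist_force: [0.4, 1.0, 0.6]
opening: -0.0003
```

```bash
python3 rel.py .6 -.082 .23 1.4 0; python3 - <<'E'
from workcell import camera
import cv2
for n in("scene","wrist"):
    a=camera(n)["img"][:,:,::-1]
    cv2.imwrite(f"pics/{n}1.png",cv2.resize(a[165:325,195:395],(750,600)) if n=="scene" else a)
E
```

```text
t 2.15 pos [ 0.5978 -0.0772  0.3015] rot [-9.00e+01 -4.00e-02  1.61e+00] F [0.41 0.97 0.57] q [ -7.4  15.1  29.6 104.5   0.   81. ] open -0.0003
turn [0.   0.21 0.04] shift [ 0.002   0.0715 -0.0048] pointdir [-5.20417043e-18  1.11022302e-16 -1.00000000e+00]
```

View pics/scene1.png

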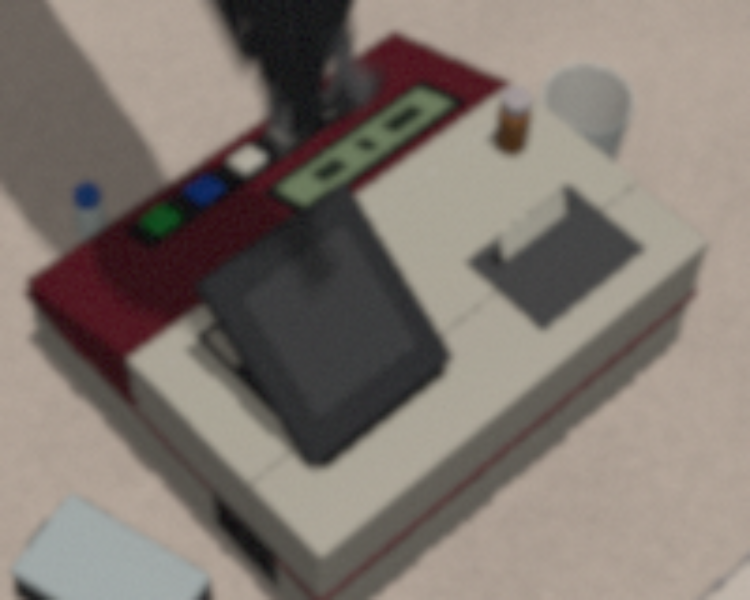

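View pics/wrist1.png

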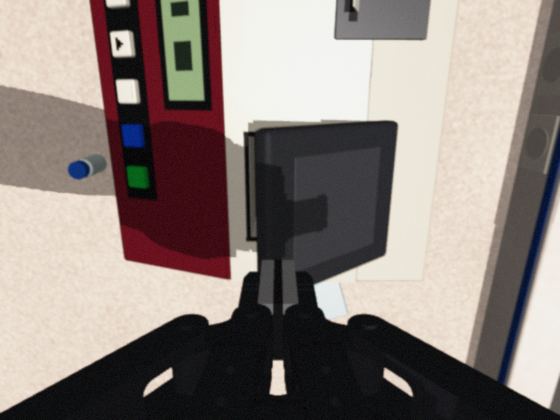

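Request:
play_rows(moves=[[[0,0,0],[0.003,0.015,0],0],[[0,0,0],[0.006,0.03,0],0],[[0,0,0],[0.008,0.045,-0.002],0],[[0,0,0],[0.008,0.055,-0.004],0],[[0,0,0],[0.008,0.06,-0.005],0]])

```text
time: 2.75
ee_pos: [0.6045, -0.0799, 0.2408]
tcp_rot: [-90.0, 0.1, 1.6]
wrist_force: [-0.2, 0.0, 0.5]
opening: -0.0
```

Request:
play_rows(moves=[[[0,0,0],[0,0.003,0],0],[[0,0,0],[0,0.006,0],0],[[0,0,0],[0,0.009,0],0],[[0,0,0],[0,0.012,0],0],[[0,0,0],[0,0.015,0],0]])

```text
time: 3.25
ee_pos: [0.605, -0.08, 0.2268]
tcp_rot: [-90.0, -0.0, 1.6]
wrist_force: [-0.2, 0.2, 0.1]
opening: 0.0001
```

```bash
python3 rel.py .6 -.082 .22 1.4 0; python3 - <<'E'
from workcell import camera
import cv2
a=camera("wrist")["img"][:,:,::-1]
cv2.imwrite(f"pics/wrist2.png",a)
E
```

```text
t 3.25 pos [ 0.605  -0.08    0.2268] rot [-9.00e+01 -2.00e-02  1.62e+00] F [-0.23  0.17  0.09] q [-7.5 13.4 19.1 95.7 -0.  80.8] open 0.0001
turn [0.   0.22 0.02] shift [-0.0051  0.0068 -0.0019] pointdir [-5.20417043e-18  1.11022302e-16 -1.00000000e+00]
```

View pics/wrist2.png

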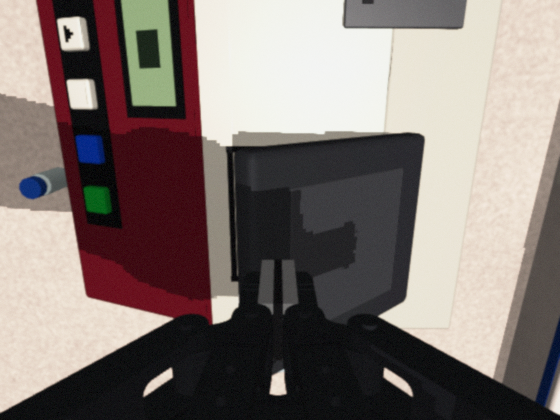

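Request:
play_rows(moves=[[[0,0,0],[0,0.003,0],0],[[0,0,0],[0,0.006,0],0],[[0,0,0],[-0.001,0.009,0],0],[[0,0,0],[-0.003,0.012,0],0],[[0,0,0],[-0.005,0.015,0],0]])

```text
time: 3.8
ee_pos: [0.5998, -0.0801, 0.2116]
tcp_rot: [-90.0, -0.0, 1.6]
wrist_force: [-0.1, -0.7, 0.7]
opening: -0.0003
```

Request:
play_rows(moves=[[[0,0,0],[-0.002,0.003,0],0],[[0,0,0],[-0.004,0.006,0],0],[[0,0,0],[-0.006,0.009,0],0],[[0,0,0],[-0.008,0.012,0],0],[[0,0,0],[-0.01,0.015,0],0]])

```text
time: 4.3
ee_pos: [0.5897, -0.0804, 0.1965]
tcp_rot: [-90.0, 0.0, 1.6]
wrist_force: [0.2, 0.4, 1.3]
opening: 0.0002
```

```bash
python3 rel.py .58 -.082 .184 1.4 0; python3 - <<'E'
from workcell import camera
import cv2
a=camera("wrist")["img"][:,:,::-1]
cv2.imwrite(f"pics/wrist3.png",a)
E
```

```text
t 4.3 pos [ 0.5897 -0.0804  0.1965] rot [-90.     0.     1.62] F [0.15 0.42 1.32] q [-7.8 10.7 12.5 91.9  0.  80.6] open 0.0002
turn [-0.    0.22 -0.  ] shift [-0.0098  0.0125 -0.0013] pointdir [-5.20417043e-18  1.11022302e-16 -1.00000000e+00]
```

View pics/wrist3.png

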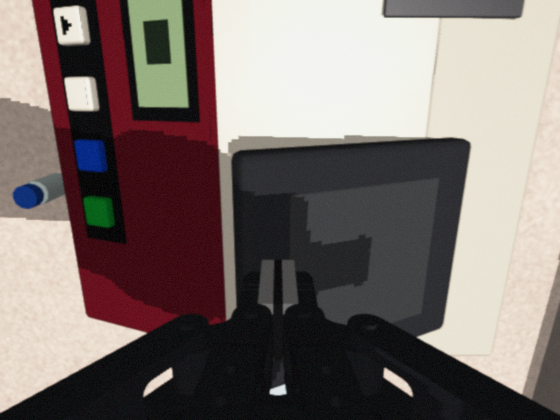

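Request:
play_rows(moves=[[[0,0,0],[-0.002,0.003,0],0],[[0,0,0],[-0.004,0.006,0],0],[[0,0,0],[-0.006,0.009,0],0],[[0,0,0],[-0.008,0.012,0],0],[[0,0,0],[-0.01,0.015,0],0]])

```text
time: 4.85
ee_pos: [0.5798, -0.0807, 0.1815]
tcp_rot: [-90.0, -0.0, 1.6]
wrist_force: [1.6, 0.9, 1.2]
opening: 0.0002
```

Request:
play_rows(moves=[[[0,0,0],[-0.001,0.003,0],0],[[0,0,0],[-0.002,0.006,0],0],[[0,0,0],[-0.003,0.009,0],0],[[0,0,0],[-0.004,0.012,0],0],[[0,0,0],[-0.005,0.015,0],0]])

```text
time: 5.35
ee_pos: [0.5748, -0.0809, 0.1665]
tcp_rot: [-90.0, 0.0, 1.6]
wrist_force: [-1.4, 0.1, 1.1]
opening: -0.0002
```

Request:
play_rows(moves=[[[0,0,0],[0,0.002,0],0],[[0,0,0],[-0.001,0.004,0],0],[[0,0,0],[-0.001,0.006,0],0],[[0,0,0],[-0.002,0.008,0],0],[[0,0,0],[-0.002,0.01,0],0]])

```text
time: 5.85
ee_pos: [0.5729, -0.0809, 0.1566]
tcp_rot: [-90.0, 0.0, 1.6]
wrist_force: [-1.3, -0.3, 2.0]
opening: 0.0004
```

Request:
play_rows(moves=[[[0,0,0],[0,0.0015,0],0],[[0,0,0],[0,0.003,0],0],[[0,0,0],[0,0.0045,0],0],[[0,0,0],[0,0.006,0],0],[[0,0,0],[0,0.007,0],0]])

```text
time: 6.35
ee_pos: [0.5729, -0.0809, 0.1496]
tcp_rot: [-90.0, 0.0, 1.6]
wrist_force: [-0.7, -0.3, 0.5]
opening: 0.0001
```

Request:
play_rows(moves=[[[0,0,0],[0,0.0005,0],0],[[0,0,0],[0,0.001,0],0],[[0,0,0],[0,0.0015,0],0],[[0,0,0],[0,0.002,0],0],[[0,0,0],[0,0.002,0],0]])

```text
time: 6.85
ee_pos: [0.5729, -0.0809, 0.1477]
tcp_rot: [-90.0, 0.0, 1.6]
wrist_force: [-0.0, -0.5, 0.1]
opening: -0.0001
```

Request:
play_rows(moves=[[[0,0,0],[0,0.0004,0],0],[[0,0,0],[0,0.0008,0],0],[[0,0,0],[0,0.0012,0],0],[[0,0,0],[0,0.0015,0],0],[[0,0,0],[0,0.0015,0],0]])

```text
time: 7.35
ee_pos: [0.573, -0.0809, 0.1462]
tcp_rot: [-90.0, -0.0, 1.6]
wrist_force: [-0.0, -0.5, 1.0]
opening: 0.0003
```

```bash
python3 rel.py .58 -.082 .184 1.4 0; python3 - <<'E'
from workcell import camera
import cv2
for n in("wrist","scene"):
  a=camera(n)["img"][:,:,::-1]
  cv2.imwrite(f"pics/{n}4.png",cv2.resize(a[165:325,195:395],(750,600)) if n=="scene" else a)
E
```

```text
t 7.35 pos [ 0.573  -0.0809  0.1462] rot [-90.    -0.     1.62] F [-0.04 -0.51  0.98] q [-8.   8.   4.  86.  -0.  80.3] open 0.0003
turn [0.   0.22 0.  ] shift [ 0.007  -0.0378 -0.0013] pointdir [-5.20417043e-18  1.11022302e-16 -1.00000000e+00]
```

View pics/wrist4.png

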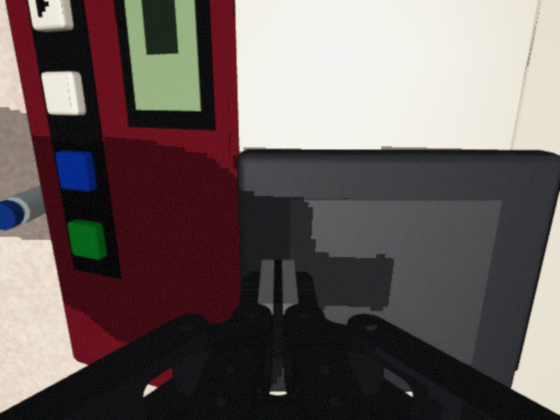

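View pics/scene4.png

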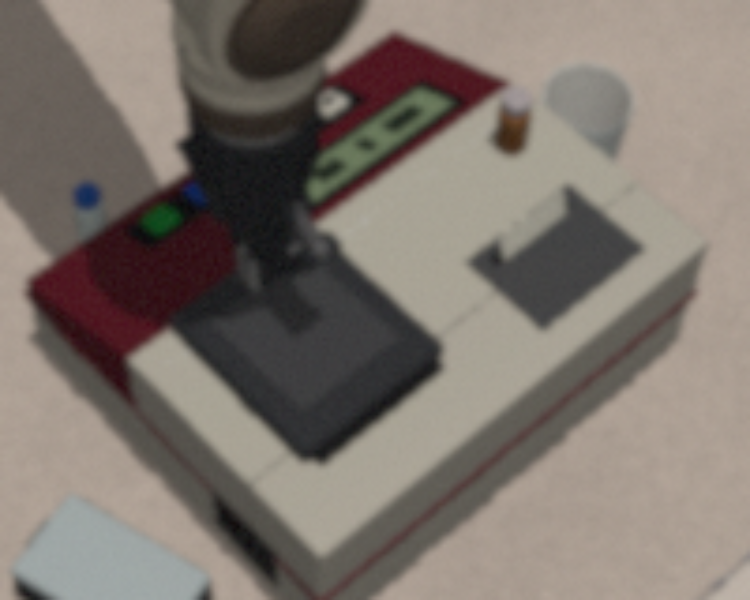

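Request:
play_rows(moves=[[[0,0,0],[0,0.0002,0],0],[[0,0,0],[0,0.0004,0],0],[[0,0,0],[0,0.0006,0],0],[[0,0,0],[0,0.0008,0],0],[[0,0,0],[0,0.0008,0],0]])

```text
time: 7.95
ee_pos: [0.573, -0.0809, 0.146]
tcp_rot: [-90.0, -0.0, 1.6]
wrist_force: [-2.0, 0.5, 5.0]
opening: 0.0002
```

Request:
play_rows(moves=[[[0,0,0],[0,0.0002,0],0],[[0,0,0],[0,0.0004,0],0],[[0,0,0],[0,0.0004,0],0],[[0,0,0],[0,0.0004,0],0],[[0,0,0],[0,0.0004,0],0]])

```text
time: 8.45
ee_pos: [0.573, -0.0809, 0.1459]
tcp_rot: [-90.0, -0.1, 1.6]
wrist_force: [-2.8, 0.3, 7.1]
opening: -0.0004
```

Request:
play_rows(moves=[[[0,0,0],[0,-0.005,0],0],[[0,0,0],[0,-0.025,0],0],[[0,0,0],[0,-0.05,0],0],[[0,0,0],[0,-0.08,0],0],[[0,0,0],[0,-0.08,0],0]])

```text
time: 8.95
ee_pos: [0.5741, -0.0811, 0.2292]
tcp_rot: [-90.1, -0.3, 1.6]
wrist_force: [0.7, -0.3, 0.1]
opening: -0.0001
```

```bash
python3 - <<'E'
from workcell import camera
import cv2,numpy as np
for n in("wrist","top"):
  c=camera(n);a=c["img"][:,:,::-1];np.savez(n+"5.npz",**c)
  cv2.imwrite(f"pics/{n}5.png",cv2.resize(a[120:290,220:420],(700,595)) if n=="top" else a)
E
python3 rel.py .4324 -.0455 .1984 1.4 20.6
```

```text
t 9.05 pos [ 0.5733 -0.0809  0.2254] rot [-9.001e+01 -6.000e-02  1.620e+00] F [-0.08  0.02 -0.23] q [-8.   8.9 13.7 94.8  0.  80.3] open -0.0003
turn [ -0.03   0.22 -20.54] shift [-0.1399  0.0268  0.0394] pointdir [ 0.35173662  0.00859626 -0.93605954]
```

View pics/wrist5.png

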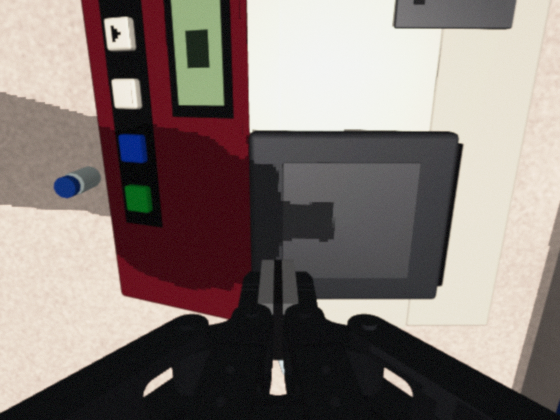

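View pics/top5.png

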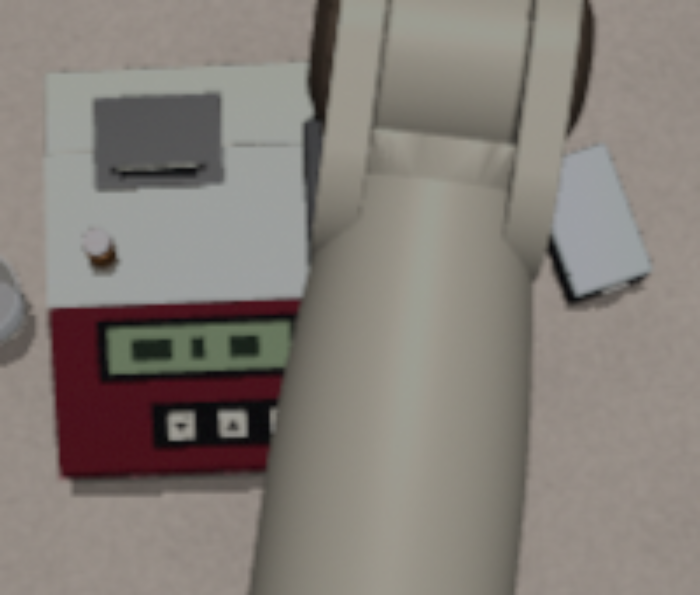

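```bash
python3 - <<'E'
import numpy as np
c=np.load("wrist5.npz");M=c["world_from_camera"];f=210/np.tan(np.radians(c["fov_y"]/2))
for z in(.1045,.105):
  for n,u,v in(("blue",133,149),("green",138,199),("mode",126.5,93)):
    d=M[:3,:3]@np.array([(u-c["cx"])/f,-(v-c["cy"])/f,-1]);o=M[:3,3];print(n,o+d*(z-o[2])/d[2])
E
```

```text
blue [ 0.47006778 -0.04568071  0.1045    ]
green [ 0.47056507 -0.0831791   0.1045    ]
mode [ 0.46893468 -0.00709763  0.1045    ]
blue [ 0.47025789 -0.04560636  0.105     ]
green [ 0.47075425 -0.08303484  0.105     ]
mode [ 0.4691269  -0.00709522  0.105     ]
```

Request:
play_rows(moves=[[[0,0,-4],[-0.028,0.0,0.008],0],[[0,0,-8],[-0.056,0.006,0.016],0],[[0,0,-12],[-0.084,0.013,0.024],0],[[0,0,-16],[-0.112,0.02,0.032],0],[[0,0.2,-20.5],[-0.14,0.027,0.0394],0]])

```text
time: 9.55
ee_pos: [0.4311, -0.0452, 0.1962]
tcp_rot: [-89.9, -20.5, 1.4]
wrist_force: [-0.9, -0.3, 1.6]
opening: 0.0
```

```bash
python3 - <<'E'
from workcell import camera
import cv2,numpy as np
for n in("wrist",):
  c=camera(n);a=c["img"][:,:,::-1];np.savez(n+"6.npz",**c)
  cv2.imwrite(f"pics/{n}6.png",a)
E
python3 rel.py .4605 -.0448 .1236 1.4 20.6
```

```text
t 9.6 pos [ 0.4242 -0.0441  0.1939] rot [-89.92 -20.66   1.39] F [-0.72  0.1  -0.85] q [ -8.3 -34.1 -28.4  75.4   3.5  81. ] open -0.0002
turn [-0.08 -0.01  0.06] shift [ 0.0091  0.0786 -0.0017] pointdir [ 0.35173662  0.00859626 -0.93605954]
```

View pics/wrist6.png

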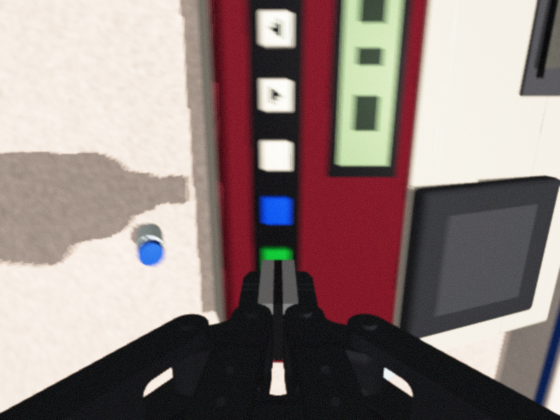

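```bash
python3 rel.py .4618 -.0453 .1234 1.4 20.6
```

```text
t 9.6 pos [ 0.4242 -0.0441  0.1939] rot [-89.92 -20.66   1.39] F [-0.72  0.1  -0.85] q [ -8.3 -34.1 -28.4  75.4   3.5  81. ] open -0.0002
turn [-0.08 -0.01  0.06] shift [ 0.0103  0.0792 -0.0022] pointdir [ 0.35173662  0.00859626 -0.93605954]
```

Request:
play_rows(moves=[[[0,0,0],[0.002,0.015,0],0],[[0,0,0],[0.005,0.03,0],0],[[0,0,0],[0.008,0.05,0],0],[[0,0,0],[0.008,0.065,0],0],[[0,0,0],[0.008,0.07,0],0]])

```text
time: 10.1
ee_pos: [0.4633, -0.0446, 0.1324]
tcp_rot: [-89.9, -20.2, 1.4]
wrist_force: [-0.2, -0.6, 0.4]
opening: -0.0
```

```bash
python3 - <<'E'
from workcell import camera
import cv2,numpy as np
for n in("wrist",):
  c=camera(n);a=c["img"][:,:,::-1];np.savez(n+"7.npz",**c)
  cv2.imwrite(f"pics/{n}7.png",a)
E
python3 rel.py .4618 -.0453 .1234 1.4 20.6
```

```text
t 10.15 pos [ 0.4634 -0.0446  0.1326] rot [-89.93 -20.21   1.4 ] F [-0.08 -0.04 -0.6 ] q [ -7.4 -28.6 -31.8  66.8   3.1  81.7] open 0.0001
turn [-0.07  0.   -0.39] shift [-0.0047  0.0081 -0.0007] pointdir [ 0.35173662  0.00859626 -0.93605954]
```

View pics/wrist7.png

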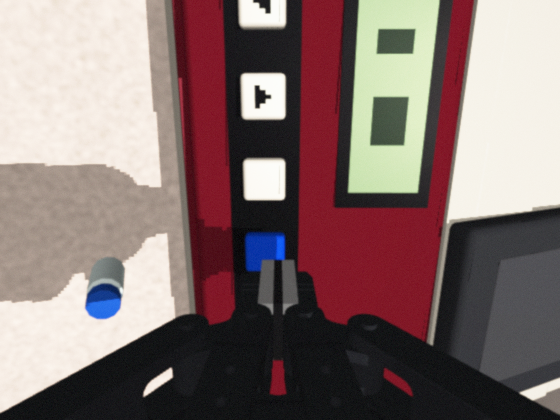

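Request:
play_rows(moves=[[[0,0,-0.4],[-0.002,0.004,-0.0005],0],[[0,0,-0.4],[-0.004,0.009,-0.0005],0],[[0,0,-0.4],[-0.0048,0.013,-0.0005],0],[[0,0,-0.4],[-0.0048,0.016,-0.0005],0],[[0,0,-0.4],[-0.0048,0.018,-0.0005],0]])

```text
time: 10.65
ee_pos: [0.4661, -0.0452, 0.1168]
tcp_rot: [-90.0, -20.8, 1.4]
wrist_force: [-0.1, 0.8, -0.7]
opening: 0.0001
```

```bash
python3 - <<'E'
from workcell import camera
import cv2,numpy as np
for n in("wrist",):
  c=camera(n);a=c["img"][:,:,::-1];np.savez(n+"8.npz",**c)
  cv2.imwrite(f"pics/{n}8.png",a)
E
python3 rel.py .4688 -.0451 .1047 1.4 20.6
```

```text
t 10.7 pos [ 0.466  -0.0452  0.1165] rot [-89.96 -20.82   1.41] F [-0.24  0.28 -1.41] q [ -7.5 -28.9 -33.9  64.3   3.2  81.7] open -0.0001
turn [-0.04  0.01  0.22] shift [-0.0016  0.012   0.    ] pointdir [ 0.35173662  0.00859626 -0.93605954]
```

View pics/wrist8.png

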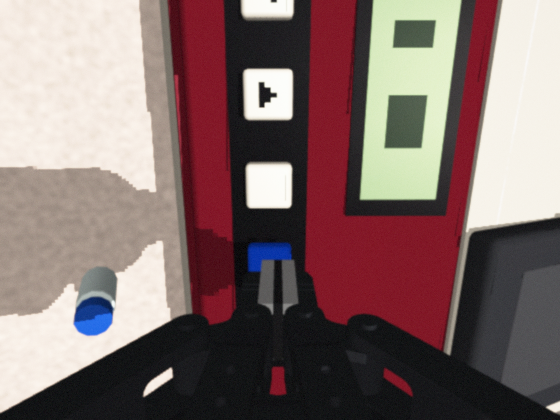

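Request:
play_rows(moves=[[[0,0,0.2],[-0.001,0.003,0],0],[[0,0,0.2],[-0.002,0.005,0],0],[[0,0,0.2],[-0.0025,0.007,0],0],[[0,0,0.2],[-0.0025,0.009,0],0],[[0,0,0.2],[-0.0025,0.009,0],0]])

```text
time: 11.2
ee_pos: [0.4668, -0.0451, 0.1072]
tcp_rot: [-90.0, -20.6, 1.4]
wrist_force: [0.3, -0.7, 0.4]
opening: -0.0
```

Request:
play_rows(moves=[[[0,0,0],[0,0.0005,0],0],[[0,0,0],[0,0.001,0],0],[[0,0,0],[0,0.0015,0],0],[[0,0,0],[0,0.002,0],0],[[0,0,0],[0,0.002,0],0]])

```text
time: 11.7
ee_pos: [0.4676, -0.0451, 0.1056]
tcp_rot: [-90.0, -20.6, 1.4]
wrist_force: [0.3, -0.9, -0.7]
opening: -0.0002
```

Request:
play_rows(moves=[[[0,0,0],[0,0.0005,0],0],[[0,0,0],[0,0.001,0],0],[[0,0,0],[0,0.0015,0],0],[[0,0,0],[0,0.002,0],0],[[0,0,0],[0,0.002,0],0]])

```text
time: 12.2
ee_pos: [0.4683, -0.0451, 0.1039]
tcp_rot: [-90.0, -20.6, 1.4]
wrist_force: [-1.3, 0.1, 1.4]
opening: 0.0001
```

```bash
python3 rel.py .4688 -.0451 .1047 1.4 20.6
```

```text
t 12.2 pos [ 0.4683 -0.0451  0.1039] rot [-89.96 -20.64   1.42] F [-1.31  0.13  1.43] q [ -7.4 -28.3 -34.9  62.9   3.1  81.7] open 0.0001
turn [-0.04  0.02  0.04] shift [ 0.0008 -0.0006  0.    ] pointdir [ 0.35173662  0.00859626 -0.93605954]
```

Contact around z ≈ 0.104. Press on in small steps.

Request:
play_rows(moves=[[[0,0,0],[0,0.0005,0],0],[[0,0,0],[0,0.001,0],0],[[0,0,0],[0,0.0015,0],0],[[0,0,0],[0,0.002,0],0],[[0,0,0],[0,0.002,0],0]])

```text
time: 12.7
ee_pos: [0.469, -0.0451, 0.102]
tcp_rot: [-90.0, -20.6, 1.4]
wrist_force: [-2.4, 0.4, 2.9]
opening: -0.0002
```

Request:
play_rows(moves=[[[0,0,0],[0,0.0005,0],0],[[0,0,0],[0,0.001,0],0],[[0,0,0],[0,0.0015,0],0],[[0,0,0],[0,0.002,0],0],[[0,0,0],[0,0.002,0],0]])

```text
time: 13.2
ee_pos: [0.4695, -0.0451, 0.1008]
tcp_rot: [-90.0, -20.6, 1.4]
wrist_force: [-10.3, -0.1, 10.8]
opening: -0.0001
```

Request:
play_rows(moves=[[[0,0,0],[0,-0.003,0],0],[[0,0,0],[0,-0.006,0],0],[[0,0,0],[0,-0.01,0],0],[[0,0,0],[0,-0.014,0],0],[[0,0,0],[0,-0.018,0],0]])

```text
time: 13.7
ee_pos: [0.4632, -0.0452, 0.1171]
tcp_rot: [-90.0, -20.6, 1.4]
wrist_force: [-0.5, 0.6, 0.8]
opening: 0.0001
```

```bash
python3 - <<'E'
from workcell import camera
import cv2,numpy as np
for n in("wrist",):
  c=camera(n);a=c["img"][:,:,::-1];np.savez(n+"9.npz",**c)
  cv2.imwrite(f"pics/{n}9.png",a)
E
python3 rel.py .4648 -.0831 .1174 1.4 20.6
```

```text
t 13.75 pos [ 0.4633 -0.0453  0.1178] rot [-89.97 -20.68   1.41] F [ 0.56 -0.27  0.82] q [ -7.5 -29.1 -33.9  64.8   3.2  81.6] open -0.0001
turn [-0.04  0.01  0.08] shift [ 0.0003  0.0006 -0.0378] pointdir [ 0.35173662  0.00859626 -0.93605954]
```

View pics/wrist9.png

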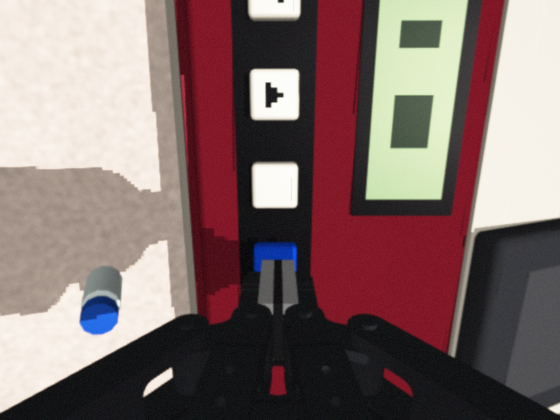

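Request:
play_rows(moves=[[[0,0,0],[0,0,-0.008],0],[[0,0,0],[0,0,-0.018],0],[[0,0,0],[0,0,-0.028],0],[[0,0,0],[0,0,-0.035],0],[[0,0,0],[0,0,-0.0378],0]])

```text
time: 14.25
ee_pos: [0.4642, -0.0842, 0.1167]
tcp_rot: [-90.0, -20.6, 1.3]
wrist_force: [0.3, 1.3, -1.1]
opening: -0.0
```

```bash
python3 - <<'E'
from workcell import camera
import cv2,numpy as np
for n in("wrist",):
  c=camera(n);a=c["img"][:,:,::-1];np.savez(n+"10.npz",**c)
  cv2.imwrite(f"pics/{n}10.png",a)
E
python3 rel.py .4648 -.0831 .1174 1.4 20.6
```

```text
t 14.3 pos [ 0.4642 -0.0841  0.1167] rot [-89.96 -20.62   1.34] F [-0.28  0.16  0.09] q [-13.4 -27.7 -33.1  64.6   5.2  76.2] open 0.0005
turn [-0.02 -0.06  0.02] shift [ 0.0008 -0.0004  0.001 ] pointdir [ 0.35173662  0.00859626 -0.93605954]
```

View pics/wrist10.png

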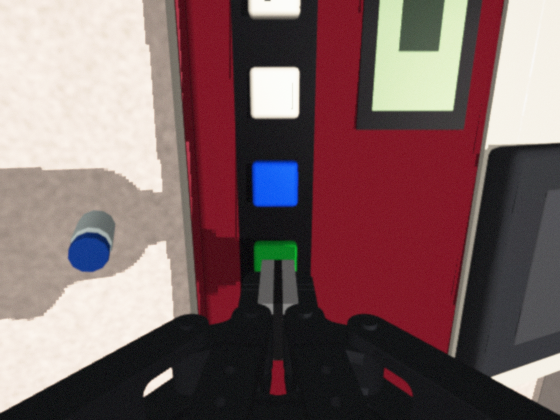

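Request:
play_rows(moves=[[[0,0,0],[0,0.003,0.001],0],[[0,0,0],[0,0.006,0.001],0],[[0,0,0],[0,0.009,0.001],0],[[0,0,0],[0,0.012,0.001],0],[[0,0,0],[0,0.012,0.001],0]])

```text
time: 14.8
ee_pos: [0.4683, -0.0817, 0.105]
tcp_rot: [-90.0, -20.6, 1.4]
wrist_force: [-1.1, -0.2, 0.4]
opening: -0.0001
```

Request:
play_rows(moves=[[[0,0,0],[0,0.0008,0],0],[[0,0,0],[0,0.0016,0],0],[[0,0,0],[0,0.0024,0],0],[[0,0,0],[0,0.003,0],0],[[0,0,0],[0,0.003,0],0]])

```text
time: 15.3
ee_pos: [0.4696, -0.0818, 0.103]
tcp_rot: [-90.0, -20.6, 1.4]
wrist_force: [-2.1, 2.0, 2.2]
opening: 0.0
```

Request:
play_rows(moves=[[[0,0,0],[0,0.0005,0],0],[[0,0,0],[0,0.001,0],0],[[0,0,0],[0,0.0015,0],0],[[0,0,0],[0,0.002,0],0],[[0,0,0],[0,0.002,0],0]])

```text
time: 15.8
ee_pos: [0.4703, -0.0818, 0.101]
tcp_rot: [-90.0, -20.6, 1.4]
wrist_force: [-2.2, 2.7, 5.1]
opening: 0.0001
```

Request:
play_rows(moves=[[[0,0,0],[0,0.0003,0],0],[[0,0,0],[0,0.0006,0],0],[[0,0,0],[0,0.0009,0],0],[[0,0,0],[0,0.0012,0],0],[[0,0,0],[0,0.0012,0],0]])

```text
time: 16.3
ee_pos: [0.4705, -0.0818, 0.1008]
tcp_rot: [-90.0, -20.7, 1.4]
wrist_force: [-11.8, 3.4, 13.5]
opening: 0.0001
```

Request:
play_rows(moves=[[[0,0,0],[0,-0.003,0],0],[[0,0,0],[0,-0.006,0],0],[[0,0,0],[0,-0.012,0],0],[[0,0,0],[0,-0.025,0],0],[[0,0,0],[0,-0.04,0],0]])

```text
time: 16.8
ee_pos: [0.456, -0.0823, 0.1378]
tcp_rot: [-90.0, -20.6, 1.4]
wrist_force: [0.3, -0.3, 0.2]
opening: 0.0004
```

Request:
play_rows(moves=[[[0,0,0],[0,-0.03,0],0],[[0,0,0],[0,-0.06,0],0],[[0,0,0],[0,-0.08,0],0],[[0,0,0],[0,-0.08,0],0],[[0,0,0],[0,-0.08,0],0]])

```text
time: 17.3
ee_pos: [0.4284, -0.0832, 0.2126]
tcp_rot: [-90.0, -20.7, 1.4]
wrist_force: [0.3, 0.9, -0.2]
opening: -0.0001
```

```bash
python3 - <<'E'
from workcell import camera
import cv2,numpy as np
for n in("wrist","scene"):
  c=camera(n);a=c["img"][:,:,::-1]
  cv2.imwrite(f"pics/{n}11.png",cv2.resize(a[165:325,195:395],(750,600)) if n=="scene" else a)
E
python3 rel.py .4648 -.0831 .1174 1.4 20.6
```

```text
t 17.4 pos [ 0.4281 -0.0829  0.2112] rot [-89.94 -20.56   1.4 ] F [ 0.14  0.14 -0.15] q [-14.6 -31.7 -25.   76.9   5.6  74.9] open 0.0001
turn [-0.06  0.   -0.04] shift [ 0.0014  0.1007 -0.0012] pointdir [ 0.35173662  0.00859626 -0.93605954]
```

View pics/wrist11.png

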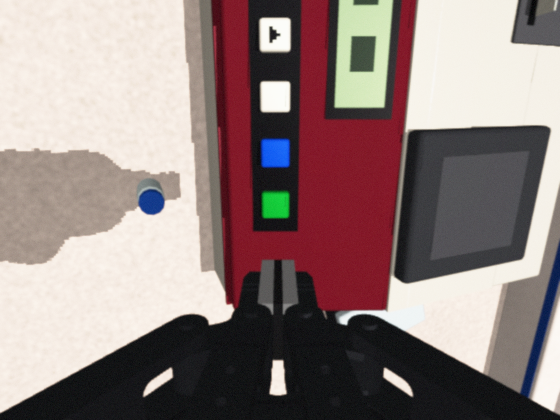

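View pics/scene11.png

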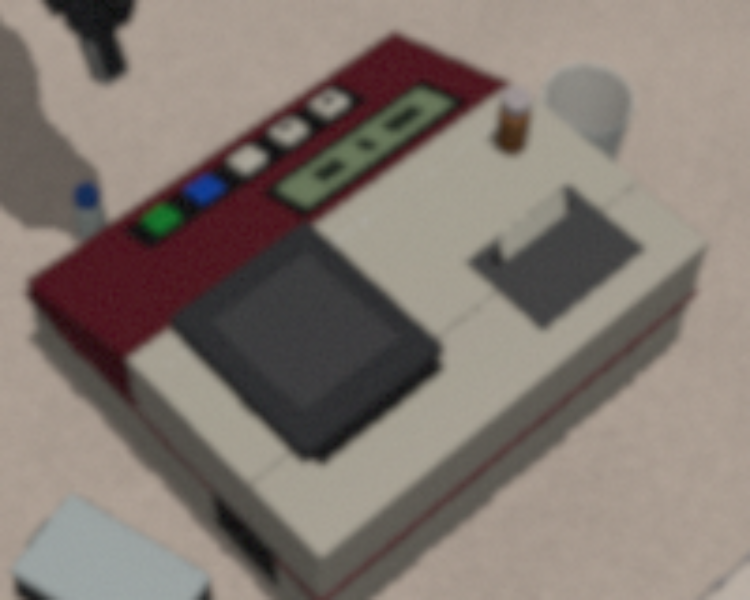

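```bash
python3 -c "
from workcell import job_done;print(job_done())"
```

```text
the job is handed in; nothing more can be done
None
```

I shut the lid, then pressed the blue zero key, then the green print key, and handed the job in at about 17.4 s. All of it was done with the shut fingertips.

- **Lid:** I pushed it down slowly along its arc until it met a hard stop. The tip was then at z = 0.146, the height expected when shut, with about 7 N on it.
- **Keys:** Both bottomed at the same tip height, z = 0.1008. The force along the key was about 14 N on blue and 17 N on green, well past the 5 N needed. Some of the wrist force was sideways, about 5.8 N on blue. I put that down to friction as the arm gave slightly.
- **Final pictures:** The lid is flat on the deck, and both keys look up again. The front and deck vials, beaker and box look unmoved in the last pictures. I did not look at the bottle or tip rack again. The arm stands clear, with wrist force near zero.

The lid's rear corners fitted the first camera picture less well than the rest, by up to about 4.7 pixels. I therefore relied on touch for the lid's height.

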